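# Take the tin elephant out from behind the other toys

## Task

The elephant on the tricycle stands at the back of the toy display and has to go for inspection: first set the duck, the rabbit and the humming top that stand in front of it aside on the cork board, then stand the elephant in the middle of the white tray, lengthwise, and finally put the three toys back where each one stood. Set every toy down upright without dropping it or tipping it over, leave the elephant where it is until the three are on the board and let them stay there until it is in the tray, and do not disturb the bus, the jar or the cardboard box.

Things in the scene. Friction and masses are not known exactly. Their poses are not given: they have to be found in the camera images.
- duck: Tin duck, 112 mm tall: plump round body, narrow upright head, flat bill at its front (-x, to 33 mm from the axis), a small wing on each side. 62 mm wide at most below 70 mm height. Grip the head across the toy's own y: 30 mm wide, straight from 76 to 104 mm above the origin. 0.13 kg, varies. Starts on one of the display's three front spots. Origin: centre of underside; z up.
- rabbit: Tin rabbit drummer: round coat, narrow upright head, two upright ears to 132 mm, small drum on its front (-x, to 40 mm from the axis). 62 mm wide at most below 70 mm height. Grip the head across the toy's own y: 30 mm wide, straight from 76 to 104 mm above the origin. 0.13 kg, varies. Starts on one of the display's three front spots. Origin: centre of underside; z up.
- top: Humming top, 112 mm tall: round foot, narrow waist, bulging round body, turned wooden handle on top. 62 mm wide at most below 70 mm height. Grip the handle across the toy's own y: 30 mm wide, straight from 79 to 106 mm above the origin. 0.13 kg, varies. Starts on one of the display's three front spots. Origin: centre of underside; z up.
- elephant: Tin elephant on a tricycle, 120 tall, 115 long (own x; trunk and front wheel at -x), 46 mm wide. Grip the torso across its own y: flat sides 40 mm apart, at x -14 to +22, 44 to 80 mm above the origin; head narrower. 0.18 kg, varies. Starts at the back of the display, sideways, close behind the small toys: no room there for a finger. Origin: under the middle, at wheel bottom; z up.
- display: Fixed low white display plinth, 140 mm (x) by 260 mm (y), 12 mm high. Three flat grey discs on its near part (its x = -30 mm; y = -80, 0, +80 mm), one small toy on each; the elephant stands behind (about x = +27 mm, facing along the plinth's y). Origin: centre of its underside, x away from the robot, z up. It may be to the left or the right and is turned a little.
- board: Fixed cork board, the side area, 140 mm (x) by 300 mm (y), 6 mm thick, empty at the start; room for three toys in a row along its y. Origin: centre of its underside, z up. It lies on the side opposite the display.
- tray: Fixed shallow open white tray for the elephant, near the robot: 160 mm long (its x) by 90 mm wide (its y), rim 14 mm high, walls 4 mm, inner floor 4 mm above the origin. Origin: centre of its underside, z up; its long axis lies roughly across in front of the robot.
- bus: Bystander: small blue toy bus 100 x 44 x 46 mm, beyond the work. Origin: centre of its underside.
- jar: Bystander: small closed jar, 56 mm across, 60 mm tall, to the left near the robot. Origin: centre of its underside.
- cardbox: Bystander: small cardboard box 90 x 70 x 45 mm, to the right near the robot. Origin: centre of its underside.
Things that resemble listed ones, but are neither listed nor needed, are in the scene too. Leave any green or purple look-alike of the top alone. What is shaped like the rabbit but green or turquoise is not meant.

How it is judged (in metres and radians):
On the way, in this order (a step that is already met when the one before it is completed fails the run):
1. duck, rabbit and top all stand released on the cork board, the elephant still in its place (x of duck in the frame of board between -0.068 and 0.068 m and y of duck in the frame of board between -0.148 and 0.148 m and z of each of duck, rabbit, top in the frame of board below 0.012 m and angle between each of duck, rabbit, top's own z axis and vertical below 0.15 rad and linear speed of each of duck, rabbit, top below 0.03 m/s and contact force between the fingers and duck below 0.1 N and x of rabbit in the frame of board between -0.068 and 0.068 m and y of rabbit in the frame of board between -0.148 and 0.148 m and contact force between the fingers and rabbit below 0.1 N and x of top in the frame of board between -0.068 and 0.068 m and y of top in the frame of board between -0.148 and 0.148 m and contact force between the fingers and top below 0.1 N and distance of elephant from where it was at the start of the episode below 0.03 m), for 0.2 s.
2. the elephant stands released in the middle of the tray while the three toys are still on the board (x of elephant in the frame of tray between -0.015 and 0.015 m and y of elephant in the frame of tray between -0.015 and 0.015 m and z of elephant in the frame of tray below 0.01 m and angle between the x axis of elephant and the x axis of tray, either way round below 0.26 rad and angle between each of elephant, duck, rabbit, top's own z axis and vertical below 0.15 rad and linear speed of each of elephant, duck, rabbit, top below 0.03 m/s and contact force between the fingers and elephant below 0.1 N and x of duck in the frame of board between -0.068 and 0.068 m and y of duck in the frame of board between -0.148 and 0.148 m and z of each of duck, rabbit, top in the frame of board below 0.012 m and contact force between the fingers and duck below 0.1 N and x of rabbit in the frame of board between -0.068 and 0.068 m and y of rabbit in the frame of board between -0.148 and 0.148 m and contact force between the fingers and rabbit below 0.1 N and x of top in the frame of board between -0.068 and 0.068 m and y of top in the frame of board between -0.148 and 0.148 m and contact force between the fingers and top below 0.1 N), for 0.2 s.
At the end, for the whole second after the job is handed in: The elephant stands upright in the tray, within 15 mm of its middle along each tray axis and within 15 degrees of lengthwise (either way round); duck, rabbit and top each stand upright within 15 mm of where they stood at the start; all released and at rest (x of elephant in the frame of tray between -0.015 and 0.015 m and y of elephant in the frame of tray between -0.015 and 0.015 m and z of elephant in the frame of tray below 0.01 m and angle between the x axis of elephant and the x axis of tray, either way round below 0.26 rad and angle between each of elephant, duck, rabbit, top's own z axis and vertical below 0.15 rad and linear speed of each of elephant, duck, rabbit, top below 0.03 m/s and contact force between the fingers and elephant below 0.1 N and distance of each of duck, rabbit, top from where it was at the start of the episode below 0.015 m and contact force between the fingers and duck below 0.1 N and contact force between the fingers and rabbit below 0.1 N and contact force between the fingers and top below 0.1 N); the robot touches nothing.
It fails at once if a toy is tipped over (angle between any of duck, rabbit, top, elephant's own z axis and vertical above 0.6 rad).
It fails at once if a toy is dropped or thrown (moves faster than 0.6 m/s out of the fingers) ((linear speed of duck above 0.6 m/s and contact force between the fingers and duck below 0.05 N) or (linear speed of rabbit above 0.6 m/s and contact force between the fingers and rabbit below 0.05 N) or (linear speed of top above 0.6 m/s and contact force between the fingers and top below 0.05 N) or (linear speed of elephant above 0.6 m/s and contact force between the fingers and elephant below 0.05 N)).
It fails at once if the bus, jar or box is moved by more than 30 mm (distance of any of bus, jar, cardbox from where it was at the start of the episode above 0.03 m).
It also fails if it takes over 147 s, if anything falls off the work surface, if the arm or the gripper's body presses on something with over 40 N, if the wrist force passes 120 N, or if a joint passes its speed limit or range.

## Robot

A 6-joint arm with a two-finger parallel gripper is mounted at the origin on the work surface. World frame = base frame: x ahead of the robot, y to its left, z up, the work surface at z = 0. Lengths are in m, angles in degrees, forces in N, time in s.
With the tool pointing down it reaches from about 0.35 to 0.875 m from the base axis. Payload 4.2 kg.
Tool frame: the origin (TCP) lies between the finger pads; the fingertips stand 25 mm ahead of it and the grasp point (between the pads) lies 6 mm ahead of it (r.tips_ahead is the distance from the TCP to the fingertips, in m); z points along the fingers, y is the direction in which the jaws open and shut (so a half turn about z gives the same grasp; the last joint's range is limited). The gripper opens to 87 mm and grips with 3 to 60 N. Pads are 19 mm wide; open, the fingers measure 117 mm over their backs; the gripper's body (75 mm by 190 mm) begins 51 mm behind the grasp point.
Start: joints at [84.431, 22.042, 0.453, 0, -68.411, -14.817], TCP at [0.218, 0.586, 0.248] pointing down, gripper open.
Joint ranges: [-179.83, 179.83], [-69.29, 118.12], [-61.27, 80.66], [-181.25, 117.63], [-171.15, -9.14], [-177.46, 177.46]. Speed limits (degrees/s): [159.86, 159.86, 180, 180, 180, 180].

## Interface

Orientations are given as a 3x3 rotation matrix whose columns are the frame's x, y, z axes.
In Python, from station import r, vision, finish_job gives the robot as it stands.
- The arm moves only by the shell command python3 -m jog 'ROWS'. ROWS is a JSON object of lists of equal length, an entry for each row: "rot": the turn, a rotation vector about the world's x, y, z in degrees, a list of three; "delta_pos": the shift along the world's x, y, z in mm, a list of three; "grip": the opening in per cent of the stroke, from 0 (shut) to 100 (fully open). A call has 1 to 10 rows; each row shifts and turns the commanded pose from where the row before left it; what a row does not reach is not made up. A row lasts 1/12 s, in which the tool goes at most 41.7 mm and 7.16 degrees, less where a joint would pass 70% of its speed; a pose out of reach is approached as far as the arm can. A call with a gripper value outside its range is refused whole. The fingers move at their own pace and stop on an object; the grip force is fixed at half the most. Time passes only in rows, so rows that do not move let the fingers close. It gives the time, the measured TCP pose, the force and the opening at its end, in the units of the state.
- r.sense(): the state, without advancing time (a new reading comes with each control period).
- vision.capture(name): name is "scene" or "top"; returns a dict with "frame" (420x560x3 uint8, red, green, blue), "K" (3x3 intrinsics, pixels), "k1" (the pictures are not rectified: a ray, as slopes to the right and down, at radius r is drawn at 1 + k1 r^2 times it, then the intrinsics apply), "xyz" and "orientation" of the camera in the world. Camera axes: x right, y up, looking along -z (the intrinsics and any distortion apply to the point x, -y, -z); pixel columns grow to the right and rows downward; lengths in m; the calibration is good to about 2 mm. A picture is of the moment at which its call begins. There is no depth.
- finish_job(): hands the job in, once; it reports no verdict.
The state is a dict: "time_s": time; "joints": joint angles; "joint_velocities": joint speeds; "effort": joint torques, N m; "tcp_pos": TCP position; "ee_rot": TCP orientation; "wrist_force": force on the tool from outside, world axes, zero at the start; "moment": the same for the moment, N m; "gripper_width": opening from 0.0 (shut) to 1.0 (fully open).
Only numpy, scipy, OpenCV 4.12 (cv2) and the standard library are available. Lean on these libraries where they do the work, as an engineer would, in place of code of your own. Each camera call takes 0.05 s, during which the arm holds its last target. There are 200 camera calls.

## Working session

There is one attempt and no reset: what is moved stays moved. The work goes in short steps, Python scripts to look and compute and a shell command to move; the robot and the scene stay as the last step left them, time stands still between calls to the robot, and variables do not carry over. Pictures are saved under pics/ and viewed, about 12 in all and at most 16, crops included, and the job is handed in when it is done.

```bash
ls; mkdir -p pics
python3 - <<'E'
from station import r, vision
import cv2,numpy as np
for n in("scene","top"):
    c=vision.capture(n); cv2.imwrite(f"pics/{n}0.png",c["frame"][:,:,::-1]); print(n,c["K"],c["k1"],c["xyz"],c["orientation"])
s=r.sense(); print(s["tcp_pos"],s["ee_rot"],s["time_s"],r.tips_ahead)
E
```

```text
pics
scene [[545.0089509    0.         279.8479637 ]
 [  0.         545.0089509  216.51609034]
 [  0.           0.           1.        ]] -0.1957813004786143 [1.30072525 0.65555093 1.04627451] [[-0.65531109 -0.53244011  0.53579371]
 [ 0.75535255 -0.46486828  0.46188744]
 [ 0.0031461   0.70739311  0.70681334]]
top [[403.00886736   0.         284.37978655]
 [  0.         403.00886736 210.03003192]
 [  0.           0.           1.        ]] -0.029693982293486038 [ 0.41464656 -0.0135524   1.18855339] [[-0.0284527   0.98903148 -0.14493852]
 [-0.99959088 -0.02857535  0.00123599]
 [-0.00291923  0.14491439  0.98943989]]
[0.21751141 0.58541178 0.2465794 ] [[ 9.37320532e-01 -3.48467890e-01 -5.91319248e-04]
 [-3.48468379e-01 -9.37318687e-01 -1.86193639e-03]
 [ 9.45704655e-05  1.95128727e-03 -9.99998092e-01]] 0.1 0.025
```

View pics/scene0.png

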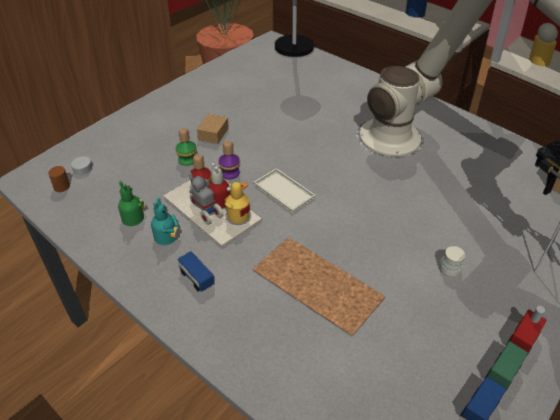

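View pics/top0.png

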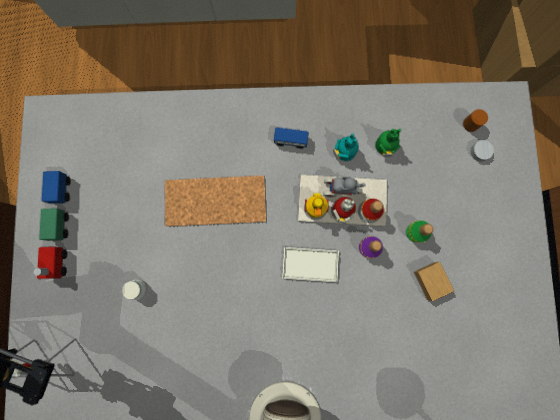

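Both views show the display at top-image (342,200). The duck is yellow at (317,205), the red rabbit is at (344,208) and the red top at (372,208), with the elephant at (344,185) behind them.

Look-alikes to leave alone in the top view:
- **Tops:** green (420,231) and purple (371,246).
- **Rabbits:** teal (346,148) and green (388,142).

The board is at (215,201) and the tray at (310,264).

```bash
cat > h.py <<'E'
import numpy as np, cv2
from station import r, vision
def und(c,uv):
    d=np.array([c["k1"],0,0,0,0.])
    return cv2.undistortPoints(np.array(uv,float).reshape(-1,1,2),np.array(c["K"]),d).reshape(-1,2)
def ray(c,uv):
    p=und(c,uv); d=np.c_[p[:,0],-p[:,1],-np.ones(len(p))]
    return np.array(c["xyz"]),d@np.array(c["orientation"]).T
def plane(c,uv,z):
    o,d=ray(c,uv); return o+d*((z-o[2])/d[:,2])[:,None]
def proj(c,P):
    q=(np.atleast_2d(P)-c["xyz"])@np.array(c["orientation"]); x=q[:,:2]/-q[:,2:]; x[:,1]*=-1
    x=x*(1+c["k1"]*(x**2).sum(1))[:,None]
    return x@np.diag(np.diag(c["K"])[:2])+np.array(c["K"])[:2,2]
def tri(c1,u1,c2,u2):
    o1,d1=ray(c1,u1);o2,d2=ray(c2,u2); a=d1[0];b=d2[0]
    s=np.linalg.lstsq(np.c_[a,-b],o2-o1,rcond=None)[0]; p=o1+s[0]*a;q=o2+s[1]*b
    return (p+q)/2,np.linalg.norm(p-q)
def hsv(c): return cv2.cvtColor(c["frame"],cv2.COLOR_RGB2HSV)
def rect(c,m,z):
    n=max(cv2.findContours(m.astype(np.uint8),0,1)[0],key=cv2.contourArea)
    P=plane(c,n.reshape(-1,2),z)[:,:2]
    return cv2.minAreaRect((P*1000).astype(np.float32))
E
python3 - <<'E'
from h import *
t=vision.capture("top"); s=vision.capture("scene")
H=hsv(t); 
def box(x0,y0,x1,y1):
    m=np.zeros(H.shape[:2],bool); m[y0:y1,x0:x1]=1; return m
h,S,V=H[...,0],H[...,1],H[...,2]
print("board",rect(t,box(155,165,275,235)&(S>80),0.006))
w=(S<50)&(V>190)
print("tray",rect(t,box(275,240,345,290)&w,0.014))
d=box(290,168,395,232)&w
pts=np.argwhere(d)[:,::-1]
print("disp",cv2.minAreaRect((plane(t,pts,0.012)[:,:2]*1000).astype(np.float32)))
a=cv2.resize(t["frame"][165:235,290:400],None,fx=5,fy=5,interpolation=2)
b=cv2.resize(s["frame"][145:245,155:265],None,fx=5,fy=5,interpolation=2)[:, :]
im=np.zeros((600,800,3),np.uint8); a=cv2.resize(a,(400,255)); b=cv2.resize(b,(400,364)) 
a=cv2.resize(t["frame"][165:235,290:400],(630,400)) if 0 else a
im=cv2.vconcat([cv2.resize(t["frame"][170:230,290:395],(525,300),interpolation=2),cv2.resize(s["frame"][150:250,160:265][20:80],(525,300),interpolation=2)])
cv2.imwrite("pics/crop1.png",im[:,:,::-1])
E
```

```text
board ((622.9929809570312, 191.51275634765625), (140.4667510986328, 298.1620788574219), 0.9477713108062744)
tray ((423.21331787109375, -87.68370056152344), (147.70448303222656, 78.19866180419922), 84.52714538574219)
disp ((613.6968994140625, -187.753662109375), (256.6683349609375, 135.0977020263672), 84.98294067382812)
```

View pics/crop1.png

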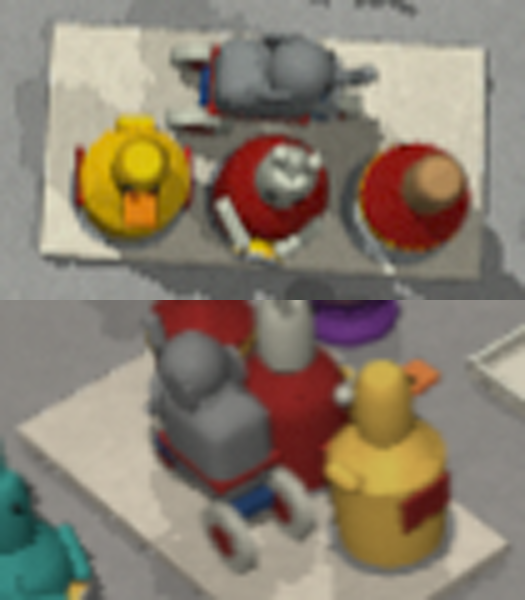

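The crop confirms the choices: yellow duck, red-coated rabbit and red top stand in the front row. The elephant is sideways behind them, trunk toward image right (-y) at crop (375,72), rear wheels at (190,90).

Run:
```python
from h import *
t=vision.capture("top"); 
def c(x,y): return (290+x/5,170+y/5)
th=np.radians(85-90); R=np.array([[np.cos(th),-np.sin(th)],[np.sin(th),np.cos(th)]]); o=np.array([.6137,-.1878])
for n,p,z in [("duck head",(140,158),.118),("rabbit ears",(288,170),.135),("top handle",(437,183),.122),("ele torso L",(218,80),.09),("ele rear wheels",(190,88),.03),("trunk tip",(376,73),.08),("ele head",(302,65),.125)]:
    w=plane(t,[c(*p)],z)[0][:2]; print(n,w.round(4),"plinth",((w-o)@R).round(4))
for y in(.08,0,-.08): print((o+R@[-.03,y]).round(4))
# colour contour for duck body, red tops at 0.05
H=hsv(t);h,S,V=H[...,0],H[...,1],H[...,2]
# tray inner/outer edges
g=t["frame"][235:295,270:350]; 
m=((S<50)&(V>150)); mm=np.zeros_like(m); mm[240:290,275:345]=1
print(rect(t,m&mm,.014)); 
# tops of purple/teal
print(plane(t,[(371,246),(346,148),(420,231)],.1).round(3))
```

```text
duck head [ 0.5918 -0.106 ] plinth [-0.029   0.0795]
rabbit ears [ 0.5803 -0.1827] plinth [-0.0337  0.0022]
top handle [ 0.573  -0.2644] plinth [-0.0339 -0.0798]
ele torso L [ 0.6391 -0.1536] plinth [0.0223 0.0363]
ele rear wheels [ 0.6471 -0.1446] plinth [0.0295 0.0459]
trunk tip [ 0.6426 -0.2438] plinth [ 0.0337 -0.0533]
ele head [ 0.6389 -0.1948] plinth [ 0.0257 -0.0048]
[ 0.5908 -0.1055]
[ 0.5838 -0.1852]
[ 0.5768 -0.2649]
((426.67694091796875, -74.871826171875), (182.99070739746094, 140.55984497070312), 88.55231475830078)
[[ 0.469 -0.246  0.1  ]
 [ 0.744 -0.192  0.1  ]
 [ 0.506 -0.381  0.1  ]]
```

```bash
python3 -m jog '{"delta_pos":[[18.7,-34.5,0],[18.7,-34.5,0],[18.7,-34.5,0],[18.7,-34.5,0],[18.7,-34.5,0],[18.7,-34.5,0],[18.7,-34.5,0],[18.7,-34.5,0],[18.7,-34.5,0],[18.7,-34.5,0]],"rot":[[0,0,0.8],[0,0,0.8],[0,0,0.8],[0,0,0.8],[0,0,0.8],[0,0,0.8],[0,0,0.8],[0,0,0.8],[0,0,0.8],[0,0,0.8]],"grip":[70,70,70,70,70,70,70,70,70,70]}'
python3 -m jog '{"delta_pos":[[18.7,-34.5,0],[18.7,-34.5,0],[18.7,-34.5,0],[18.7,-34.5,0],[18.7,-34.5,0],[18.7,-34.5,0],[18.7,-34.5,0],[18.7,-34.5,0],[18.7,-34.5,0],[0,0,0]],"rot":[[0,0,0.8],[0,0,0.8],[0,0,0.8],[0,0,0.8],[0,0,0.8],[0,0,0.8],[0,0,0.8],[0,0,0.8],[0,0,0.8],[0,0,0]],"grip":[70,70,70,70,70,70,70,70,70,70]}'
python3 -c "
from station import r;s=r.sense();print(s['joints'],s['ee_rot'])"
```

```text
time_s: 1.08
tcp_pos: [0.4051, 0.239, 0.2478]
ee_rot: [[0.977, -0.213, 0.0], [-0.213, -0.977, 0.0], [0.0, -0.001, -1.0]]
wrist_force: [0.8, 1.1, 0.4]
gripper_width: 0.702
time_s: 1.92
tcp_pos: [0.5751, -0.0747, 0.2467]
ee_rot: [[0.995, -0.096, -0.0], [-0.096, -0.995, -0.001], [0.0, 0.001, -1.0]]
wrist_force: [1.2, 0.5, 0.2]
gripper_width: 0.698
[  8.63151924  17.69457727  -6.1991483    0.09239548 -66.11933087
  75.82087647] [[ 9.95379137e-01 -9.60227770e-02 -3.52130900e-06]
 [-9.60226753e-02 -9.95378029e-01 -1.49197720e-03]
 [ 1.39758760e-04  1.48542110e-03 -9.99998887e-01]]
```

```bash
python3 -m jog '{"delta_pos":[[8,-15.5,0],[8,-15.5,0],[0,0,-20],[0,0,-25],[0,0,-25],[0,0,-25],[0,0,-25],[0,0,-14],[0,0,0],[0,0,0]],"rot":[[0,0,0],[0,0,0],[0,0,0],[0,0,0],[0,0,0],[0,0,0],[0,0,0],[0,0,0],[0,0,0],[0,0,0]],"grip":[70,70,70,70,70,70,70,70,70,70]}'
python3 - <<'E'
from h import *
s=vision.capture("scene");cv2.imwrite("pics/a.png",cv2.resize(s["frame"][110:250,140:300],None,fx=3.5,fy=3.5)[:,:,::-1])
E
```

```text
time_s: 2.75
tcp_pos: [0.5888, -0.1006, 0.1131]
ee_rot: [[0.996, -0.09, -0.002], [-0.09, -0.996, -0.0], [-0.002, 0.001, -1.0]]
wrist_force: [0.5, -0.0, 1.2]
gripper_width: 0.701
```

View pics/a.png

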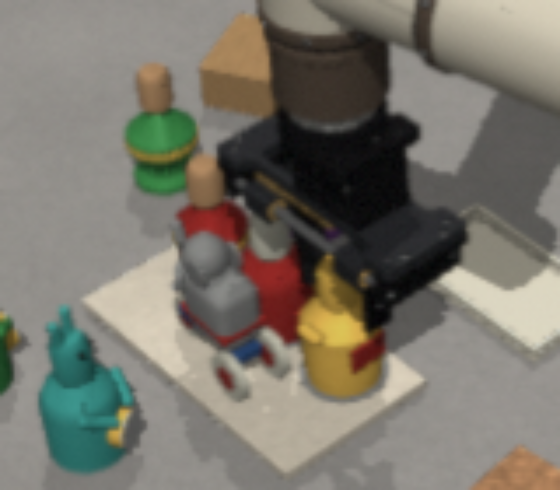

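The fingers straddle the duck's head at (340,285), clear of the rabbit. I'll correct 5 mm in y, then close and lift.

```bash
python3 -m jog '{"delta_pos":[[2,-5,0],[0,0,0],[0,0,0],[0,0,0],[0,0,0],[0,0,0],[0,0,0],[0,0,0],[0,0,0],[0,0,0]],"rot":[[0,0,0],[0,0,0],[0,0,0],[0,0,0],[0,0,0],[0,0,0],[0,0,0],[0,0,0],[0,0,0],[0,0,0]],"grip":[70,70,0,0,0,0,0,0,0,0]}'
python3 -m jog '{"delta_pos":[[0,0,0],[0,0,5],[0,0,10],[0,0,0]],"rot":[[0,0,0],[0,0,0],[0,0,0],[0,0,0]],"grip":[0,0,0,0]}'
```

```text
time_s: 3.63
tcp_pos: [0.591, -0.1057, 0.1135]
ee_rot: [[0.996, -0.09, -0.0], [-0.09, -0.996, -0.0], [-0.0, 0.0, -1.0]]
wrist_force: [-0.8, 0.1, 0.3]
gripper_width: 0.343
time_s: 3.97
tcp_pos: [0.5923, -0.1057, 0.1308]
ee_rot: [[0.996, -0.09, 0.004], [-0.09, -0.996, -0.0], [0.004, 0.0, -1.0]]
wrist_force: [0.7, -0.1, -1.3]
gripper_width: 0.349
```

```bash
python3 -m jog '{"delta_pos":[[0,0,20],[0,0,25],[0,10,20],[2,25,0],[3,35,0],[3,35,0],[3,35,0],[3,35,0],[3,35,0],[3,35,0]],"rot":[[0,0,0],[0,0,0],[0,0,0],[0,0,0],[0,0,0],[0,0,0],[0,0,0],[0,0,0],[0,0,0],[0,0,0]],"grip":[0,0,0,0,0,0,0,0,0,0]}'
python3 -m jog '{"delta_pos":[[3,35,0],[3,35,0],[3,35,0],[2,26,0],[0,15,0],[0,5,0],[0,0,0],[0,0,0]],"rot":[[0,0,0],[0,0,0],[0,0,0],[0,0,0],[0,0,0],[0,0,0],[0,0,0],[0,0,0]],"grip":[0,0,0,0,0,0,0,0]}'
```

```text
time_s: 4.8
tcp_pos: [0.6108, 0.1411, 0.1941]
ee_rot: [[0.996, -0.09, 0.001], [-0.09, -0.996, 0.0], [0.001, -0.001, -1.0]]
wrist_force: [0.6, 0.1, -1.8]
gripper_width: 0.344
time_s: 5.47
tcp_pos: [0.6218, 0.2893, 0.1935]
ee_rot: [[0.996, -0.091, -0.001], [-0.091, -0.996, -0.001], [-0.001, 0.001, -1.0]]
wrist_force: [0.5, 0.1, -1.4]
gripper_width: 0.347
```

```bash
python3 -m jog '{"delta_pos":[[0,0,-20],[0,0,-25],[0,0,-20],[0,0,-10],[0,0,-5],[0,0,-3],[0,0,0],[0,0,0]],"rot":[[0,0,0],[0,0,0],[0,0,0],[0,0,0],[0,0,0],[0,0,0],[0,0,0],[0,0,0]],"grip":[0,0,0,0,0,0,0,0]}'
```

```text
time_s: 6.13
tcp_pos: [0.6228, 0.2904, 0.1119]
ee_rot: [[0.996, -0.09, 0.002], [-0.09, -0.996, 0.001], [0.002, -0.001, -1.0]]
wrist_force: [0.4, -0.8, -0.8]
gripper_width: 0.346
```

```bash
python3 -m jog '{"delta_pos":[[0,0,-2],[0,0,-1.5],[0,0,-0.5],[0,0,0],[0,0,0]],"rot":[[0,0,0],[0,0,0],[0,0,0],[0,0,0],[0,0,0]],"grip":[0,0,0,0,0]}'
python3 -m jog '{"delta_pos":[[0,0,0],[0,0,0],[0,0,0],[0,0,0],[0,0,0]],"rot":[[0,0,0],[0,0,0],[0,0,0],[0,0,0],[0,0,0]],"grip":[45,70,70,70,70]}'
python3 -m jog '{"delta_pos":[[0,0,20],[0,0,30],[0,0,35],[0,0,30],[0,-20,0],[0,-39,0],[0,-39,0],[0,-39,0],[0,-39,0],[0,-39,0]],"rot":[[0,0,0],[0,0,0],[0,0,0],[0,0,0],[0,0,0],[0,0,0],[0,0,0],[0,0,0],[0,0,0],[0,0,0]],"grip":[70,70,70,70,70,70,70,70,70,70]}'
python3 -m jog '{"delta_pos":[[-5,-39,0],[-5,-39,0],[-5,-39,0],[-5,-39,0],[-5,-39,0],[-5,-30,0],[-5,-20,0],[-5,-10,0],[0,0,0],[0,0,0]],"rot":[[0,0,0],[0,0,0],[0,0,0],[0,0,0],[0,0,0],[0,0,0],[0,0,0],[0,0,0],[0,0,0],[0,0,0]],"grip":[70,70,70,70,70,70,70,70,70,70]}'
```

```text
time_s: 6.55
tcp_pos: [0.6224, 0.2906, 0.1075]
ee_rot: [[0.996, -0.09, 0.001], [-0.09, -0.996, 0.001], [0.001, -0.001, -1.0]]
wrist_force: [-0.7, 0.1, 1.9]
gripper_width: 0.342
time_s: 6.97
tcp_pos: [0.6219, 0.2903, 0.1063]
ee_rot: [[0.996, -0.09, -0.0], [-0.09, -0.996, -0.0], [-0.0, 0.0, -1.0]]
wrist_force: [0.3, 0.2, 0.7]
gripper_width: 0.631
time_s: 7.8
tcp_pos: [0.6215, 0.0736, 0.2214]
ee_rot: [[0.996, -0.09, 0.0], [-0.09, -0.996, 0.0], [0.0, -0.0, -1.0]]
wrist_force: [1.8, -0.5, -0.8]
gripper_width: 0.698
time_s: 8.63
tcp_pos: [0.5817, -0.1796, 0.2214]
ee_rot: [[0.996, -0.091, -0.0], [-0.091, -0.996, 0.0], [-0.0, -0.0, -1.0]]
wrist_force: [-0.2, -1.0, 0.1]
gripper_width: 0.699
```

```bash
python3 -m jog '{"delta_pos":[[2,-5,-15],[0,0,-25],[0,0,-25],[0,0,-25],[0,0,-13],[0,0,-5],[0,0,0],[0,0,0]],"rot":[[0,0,0],[0,0,0],[0,0,0],[0,0,0],[0,0,0],[0,0,0],[0,0,0],[0,0,0]],"grip":[70,70,70,70,70,70,70,70]}'
python3 - <<'E'
from h import *
s=vision.capture("scene");cv2.imwrite("pics/b.png",cv2.resize(s["frame"][110:340,140:400],None,fx=3,fy=2.6)[:,:,::-1])
E
```

```text
time_s: 9.3
tcp_pos: [0.585, -0.1838, 0.1143]
ee_rot: [[0.996, -0.089, 0.001], [-0.089, -0.996, -0.0], [0.001, 0.0, -1.0]]
wrist_force: [0.4, 0.4, 0.3]
gripper_width: 0.698
```

View pics/b.png

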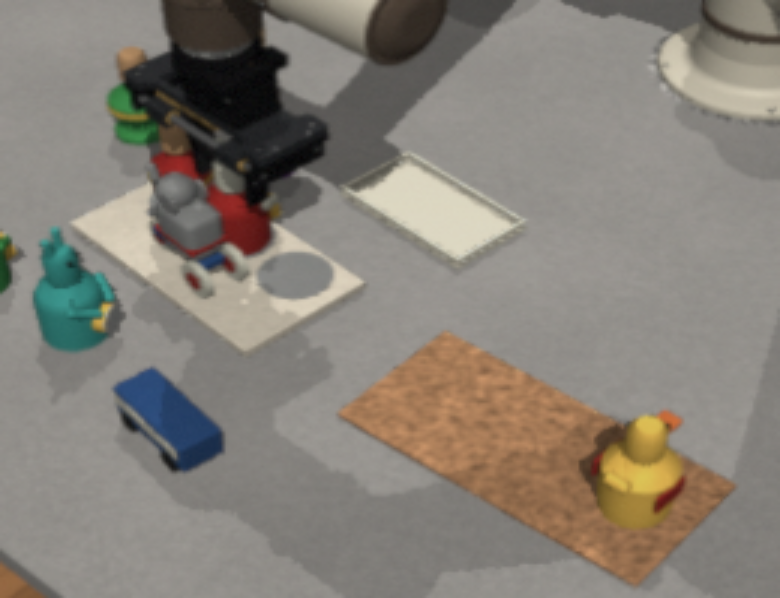

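The duck stands upright on the board at (640,480), its bare disc shows at (295,272), and the fingers straddle the rabbit's head. Next I grip the rabbit.

```bash
python3 -m jog '{"delta_pos":[[-1,-1,0],[0,0,0],[0,0,0],[0,0,0],[0,0,0],[0,0,0],[0,0,0],[0,0,0],[0,0,0]],"rot":[[0,0,0],[0,0,0],[0,0,0],[0,0,0],[0,0,0],[0,0,0],[0,0,0],[0,0,0],[0,0,0]],"grip":[70,0,0,0,0,0,0,0,0]}'
python3 -m jog '{"delta_pos":[[0,0,5],[0,0,10],[0,0,0]],"rot":[[0,0,0],[0,0,0],[0,0,0]],"grip":[0,0,0]}'
python3 - <<'E'
from h import *
s=vision.capture("scene");m=hsv(s);m=(m[...,1]<60)&(m[...,2]>90)&(m[...,2]<175)
t=vision.capture("top");print([proj(t,[(x,y,.012)]).round() for x,y in[(.591,-.1055)]],proj(s,[(.5908,-.1055,.012)]))
E
```

```text
time_s: 10.1
tcp_pos: [0.583, -0.1858, 0.1136]
ee_rot: [[0.996, -0.09, 0.0], [-0.09, -0.996, -0.0], [0.0, 0.0, -1.0]]
wrist_force: [-0.0, -0.4, 0.5]
gripper_width: 0.346
time_s: 10.35
tcp_pos: [0.5842, -0.1859, 0.1308]
ee_rot: [[0.996, -0.09, 0.004], [-0.09, -0.996, -0.001], [0.004, 0.001, -1.0]]
wrist_force: [0.9, 0.1, -0.8]
gripper_width: 0.349
[array([[315., 208.]])] [[237.83891335 216.46308032]]
```

```bash
python3 -m jog '{"delta_pos":[[0,0,20],[0,0,25],[0,10,20],[4,25,0],[4,35,0],[4,35,0],[4,35,0],[4,35,0],[4,35,0],[4,35,0]],"rot":[[0,0,0],[0,0,0],[0,0,0],[0,0,0],[0,0,0],[0,0,0],[0,0,0],[0,0,0],[0,0,0],[0,0,0]],"grip":[0,0,0,0,0,0,0,0,0,0]}'
python3 -m jog '{"delta_pos":[[4,35,0],[4,35,0],[3,30,0],[0,20,0],[0,10,0],[0,1,0],[0,0,0],[0,0,-20],[0,0,-25],[0,0,-20]],"rot":[[0,0,0],[0,0,0],[0,0,0],[0,0,0],[0,0,0],[0,0,0],[0,0,0],[0,0,0],[0,0,0],[0,0,0]],"grip":[0,0,0,0,0,0,0,0,0,0]}'
python3 -m jog '{"delta_pos":[[0,0,-10],[0,0,-5],[0,0,0],[0,0,0]],"rot":[[0,0,0],[0,0,0],[0,0,0],[0,0,0]],"grip":[0,0,0,0]}'
```

```text
time_s: 11.28
tcp_pos: [0.6106, 0.0611, 0.1934]
ee_rot: [[0.996, -0.091, -0.0], [-0.091, -0.996, 0.0], [-0.0, -0.0, -1.0]]
wrist_force: [0.8, 0.2, -1.2]
gripper_width: 0.346
time_s: 12.12
tcp_pos: [0.6216, 0.1884, 0.1277]
ee_rot: [[0.996, -0.093, -0.001], [-0.093, -0.996, 0.0], [-0.001, -0.0, -1.0]]
wrist_force: [-0.1, 0.1, -1.9]
gripper_width: 0.35
time_s: 12.45
tcp_pos: [0.6228, 0.19, 0.1146]
ee_rot: [[0.996, -0.091, 0.002], [-0.091, -0.996, 0.0], [0.002, -0.001, -1.0]]
wrist_force: [0.6, -0.3, -1.6]
gripper_width: 0.345
```

```bash
python3 -m jog '{"delta_pos":[[0,0,-3],[0,0,-2],[0,0,-1.5],[0,0,-0.5],[0,0,0],[0,0,0],[0,0,0],[0,0,0],[0,0,0],[0,0,0]],"rot":[[0,0,0],[0,0,0],[0,0,0],[0,0,0],[0,0,0],[0,0,0],[0,0,0],[0,0,0],[0,0,0],[0,0,0]],"grip":[0,0,0,0,0,0,45,70,70,70]}'
python3 -m jog '{"delta_pos":[[0,0,20],[0,0,30],[0,0,35],[0,0,30],[-4,-20,0],[-4,-39,0],[-4,-39,0],[-4,-39,0],[-4,-39,0],[-4,-39,0]],"rot":[[0,0,0],[0,0,0],[0,0,0],[0,0,0],[0,0,0],[0,0,0],[0,0,0],[0,0,0],[0,0,0],[0,0,0]],"grip":[70,70,70,70,70,70,70,70,70,70]}'
python3 -m jog '{"delta_pos":[[-4,-39,0],[-4,-39,0],[-4,-39,0],[-4,-39,0],[-4,-34,0],[-3,-25,0],[0,-15,0],[0,-10,0],[0,0,0],[0,0,0]],"rot":[[0,0,0],[0,0,0],[0,0,0],[0,0,0],[0,0,0],[0,0,0],[0,0,0],[0,0,0],[0,0,0],[0,0,0]],"grip":[70,70,70,70,70,70,70,70,70,70]}'
```

```text
time_s: 13.28
tcp_pos: [0.6218, 0.1904, 0.1062]
ee_rot: [[0.996, -0.09, -0.0], [-0.09, -0.996, -0.0], [-0.0, 0.0, -1.0]]
wrist_force: [0.2, -0.8, -0.0]
gripper_width: 0.564
time_s: 14.12
tcp_pos: [0.5974, -0.0262, 0.2215]
ee_rot: [[0.996, -0.09, 0.0], [-0.09, -0.996, 0.0], [-0.0, -0.0, -1.0]]
wrist_force: [0.6, -0.7, 0.8]
gripper_width: 0.703
time_s: 14.95
tcp_pos: [0.5752, -0.2641, 0.2212]
ee_rot: [[0.996, -0.09, -0.0], [-0.09, -0.996, 0.0], [-0.0, -0.0, -1.0]]
wrist_force: [-0.2, 0.4, -0.1]
gripper_width: 0.703
```

```bash
python3 -m jog '{"delta_pos":[[0,-1,-15],[0,0,-25],[0,0,-25],[0,0,-23],[0,0,-13],[0,0,-5],[0,0,0],[0,0,0]],"rot":[[0,0,0],[0,0,0],[0,0,0],[0,0,0],[0,0,0],[0,0,0],[0,0,0],[0,0,0]],"grip":[70,70,70,70,70,70,70,70]}'
python3 - <<'E'
from h import *
s=vision.capture("scene");cv2.imwrite("pics/c.png",cv2.resize(s["frame"][110:340,140:400],None,fx=3,fy=2.6)[:,:,::-1])
E
```

```text
time_s: 15.62
tcp_pos: [0.5759, -0.2649, 0.1164]
ee_rot: [[0.996, -0.089, 0.001], [-0.089, -0.996, -0.001], [0.001, 0.0, -1.0]]
wrist_force: [1.2, 0.3, -0.3]
gripper_width: 0.702
```

View pics/c.png

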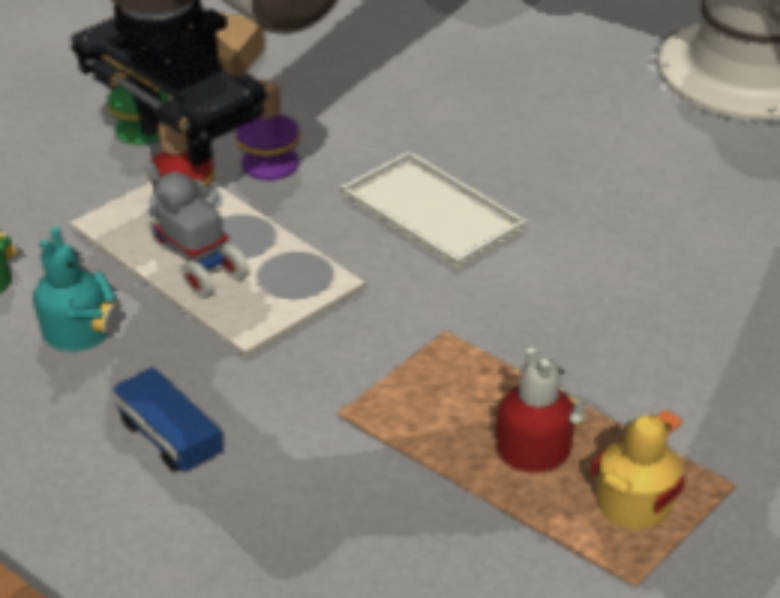

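The rabbit (537,410) and the duck (640,470) stand upright on the board, the elephant has not moved, and the fingers straddle the top's handle at (172,130).

```bash
python3 -m jog '{"delta_pos":[[0,0,-1],[0,0,0],[0,0,0],[0,0,0],[0,0,0],[0,0,0],[0,0,0],[0,0,0],[0,0,0]],"rot":[[0,0,0],[0,0,0],[0,0,0],[0,0,0],[0,0,0],[0,0,0],[0,0,0],[0,0,0],[0,0,0]],"grip":[70,0,0,0,0,0,0,0,0]}'
python3 -m jog '{"delta_pos":[[0,0,5],[0,0,10],[0,0,0]],"rot":[[0,0,0],[0,0,0],[0,0,0]],"grip":[0,0,0]}'
```

```text
time_s: 16.42
tcp_pos: [0.575, -0.2658, 0.1146]
ee_rot: [[0.996, -0.09, 0.0], [-0.09, -0.996, -0.0], [0.0, 0.0, -1.0]]
wrist_force: [-0.4, -0.4, 0.2]
gripper_width: 0.335
time_s: 16.67
tcp_pos: [0.5762, -0.2661, 0.1319]
ee_rot: [[0.996, -0.09, 0.004], [-0.09, -0.996, -0.001], [0.004, 0.001, -1.0]]
wrist_force: [0.4, -0.1, -0.3]
gripper_width: 0.334
```

```bash
python3 -m jog '{"delta_pos":[[0,0,20],[0,0,25],[0,0,25],[0,15,0],[0,30,0],[0,35,0],[0,35,0],[0,35,0],[0,35,0],[8,35,0]],"rot":[[0,0,0],[0,0,0],[0,0,0],[0,0,0],[0,0,0],[0,0,0],[0,0,0],[0,0,0],[0,0,0],[0,0,0]],"grip":[0,0,0,0,0,0,0,0,0,0]}'
python3 -m jog '{"delta_pos":[[8,35,0],[8,35,0],[8,30,0],[8,20,0],[7,16,0],[0,0,0],[0,0,0],[0,0,-20],[0,0,-25],[0,0,-20]],"rot":[[0,0,0],[0,0,0],[0,0,0],[0,0,0],[0,0,0],[0,0,0],[0,0,0],[0,0,0],[0,0,0],[0,0,0]],"grip":[0,0,0,0,0,0,0,0,0,0]}'
python3 -m jog '{"delta_pos":[[0,0,-10],[0,0,-8],[0,0,0],[0,0,0]],"rot":[[0,0,0],[0,0,0],[0,0,0],[0,0,0]],"grip":[0,0,0,0]}'
```

```text
time_s: 17.5
tcp_pos: [0.5813, -0.0438, 0.1996]
ee_rot: [[0.996, -0.091, -0.001], [-0.091, -0.996, 0.001], [-0.001, -0.0, -1.0]]
wrist_force: [-0.0, -0.4, -1.0]
gripper_width: 0.33
time_s: 18.33
tcp_pos: [0.6211, 0.089, 0.1336]
ee_rot: [[0.996, -0.092, -0.001], [-0.092, -0.996, 0.0], [-0.001, -0.0, -1.0]]
wrist_force: [-0.8, -0.2, -1.8]
gripper_width: 0.334
time_s: 18.67
tcp_pos: [0.6225, 0.0899, 0.1172]
ee_rot: [[0.996, -0.091, 0.001], [-0.091, -0.996, -0.0], [0.001, 0.0, -1.0]]
wrist_force: [-0.0, 0.6, -0.8]
gripper_width: 0.334
```

```bash
python3 -m jog '{"delta_pos":[[0,0,-4],[0,0,-2],[0,0,-1.5],[0,0,-1],[0,0,0],[0,0,0],[0,0,0],[0,0,0],[0,0,0],[0,0,0]],"rot":[[0,0,0],[0,0,0],[0,0,0],[0,0,0],[0,0,0],[0,0,0],[0,0,0],[0,0,0],[0,0,0],[0,0,0]],"grip":[0,0,0,0,0,0,45,70,70,70]}'
python3 -m jog '{"delta_pos":[[0,0,20],[0,0,30],[0,0,35],[0,0,30],[0,0,0],[0,0,0]],"rot":[[0,0,0],[0,0,0],[0,0,0],[0,0,0],[0,0,0],[0,0,0]],"grip":[70,70,70,70,70,70]}'
python3 - <<'E'
from h import *
t=vision.capture("top");s=vision.capture("scene")
im=cv2.vconcat([cv2.resize(t["frame"][165:235,285:395],(550,300),interpolation=2),cv2.resize(s["frame"][160:240,160:306],(550,300),interpolation=2)])
cv2.imwrite("pics/d.png",im[:,:,::-1])
cv2.imwrite("pics/d2.png",cv2.resize(s["frame"][200:340,240:400],None,fx=3,fy=3)[:,:,::-1])
E
```

```text
time_s: 19.5
tcp_pos: [0.622, 0.0904, 0.1081]
ee_rot: [[0.996, -0.09, 0.0], [-0.09, -0.996, 0.0], [0.0, -0.0, -1.0]]
wrist_force: [-0.3, 0.4, -0.5]
gripper_width: 0.552
time_s: 20.0
tcp_pos: [0.6229, 0.0908, 0.2257]
ee_rot: [[0.996, -0.09, 0.005], [-0.09, -0.996, 0.002], [0.005, -0.003, -1.0]]
wrist_force: [0.5, -1.2, -1.2]
gripper_width: 0.701
```

View pics/d.png

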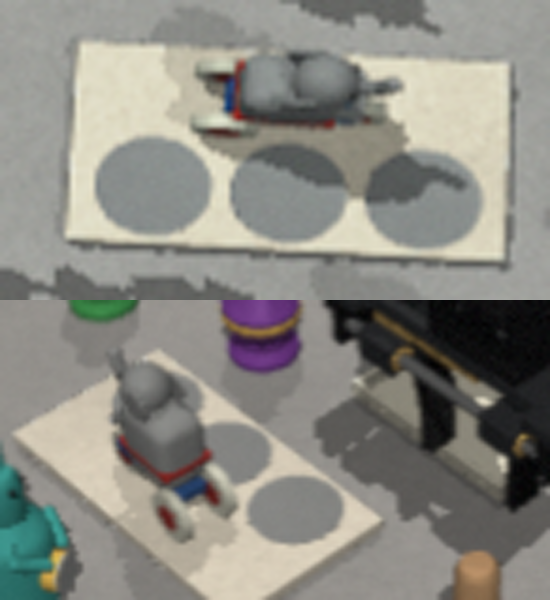

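View pics/d2.png

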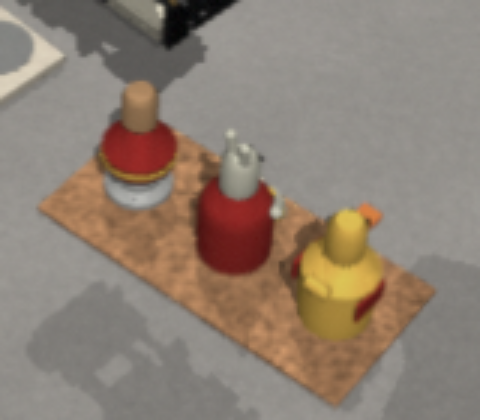

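Duck, rabbit and top all stand upright and released on the board. The elephant stands alone on the display with its torso at about crop (275,85).

Run:
```python
from h import *
t=vision.capture("top"); s=vision.capture("scene")
th=np.radians(-5); R=np.array([[np.cos(th),-np.sin(th)],[np.sin(th),np.cos(th)]]); o=np.array([.6137,-.1878])
c=lambda x,y:(285+x/5,165+y*70/300)
for n,p,z in [("wheels rear edge",(193,98),.03),("far wheel",(217,70),.045),("near wheel",(225,123),.045),("torso rear",(240,85),.085),("trunk tip",(402,87),.08),("torso far edge",(270,55),.092),("torso near edge",(270,112),.092),("trunk mid",(385,87),.08)]:
    w=plane(t,[c(*p)],z)[0][:2]; print(n,w.round(4),((w-o)@R).round(4))
print(o+R@[.027,0])
# wheels triangulated: scene crop
cs=lambda x,y:(160+x*146/550,160+(y-300)*80/300)
for a,b in [((217,70),(173,515)),((225,123),(222,488))]:
    p,e=tri(t,[c(*a)],s,[cs(*b)]); print(p.round(4),round(e,4),((p[:2]-o)@R).round(4))
# board/tray edges : tray rectangle from outer edges via gradient
H=hsv(s)
```

```text
wheels rear edge [ 0.6466 -0.1317] [0.0279 0.0588]
far wheel [ 0.6625 -0.1449] [0.0449 0.047 ]
near wheel [ 0.626  -0.1479] [0.0087 0.0408]
torso rear [ 0.6435 -0.1527] [0.0266 0.0375]
trunk tip [ 0.6406 -0.2443] [ 0.0317 -0.0539]
torso far edge [ 0.6614 -0.1695] [0.0459 0.0224]
torso near edge [ 0.6238 -0.1676] [0.0083 0.021 ]
trunk mid [ 0.6409 -0.2347] [ 0.0312 -0.0444]
[ 0.64059726 -0.19015321]
[ 0.665  -0.1468  0.0372] 0.0025 [0.0476 0.0453]
[ 0.6251 -0.1459  0.0361] 0.0077 [0.0077 0.0427]
```

```bash
python3 -m jog '{"delta_pos":[[1.4,-21,0],[1.4,-21,0],[1.4,-21,0],[1.4,-21,0],[1.4,-21,0],[1.4,-21,0],[1.4,-21,0],[1.4,-21,0],[1.4,-21,0],[1.4,-21,0]],"rot":[[0,0,-7],[0,0,-7],[0,0,-7],[0,0,-7],[0,0,-7],[0,0,-7],[0,0,-7],[0,0,-7],[0,0,-7],[0,0,-7]],"grip":[80,80,80,80,80,80,80,80,80,80]}'
python3 -m jog '{"delta_pos":[[1.4,-21,0],[1.4,-21,0],[1.4,-23,0],[0,0,0],[0,0,0]],"rot":[[0,0,-7],[0,0,-7],[0,0,-6],[0,0,0],[0,0,0]],"grip":[80,80,80,80,80]}'
```

```text
time_s: 21.03
tcp_pos: [0.6355, -0.1207, 0.2214]
ee_rot: [[0.25, -0.968, -0.003], [-0.968, -0.25, -0.0], [-0.001, 0.003, -1.0]]
wrist_force: [0.2, 0.1, -0.4]
gripper_width: 0.798
time_s: 21.45
tcp_pos: [0.6396, -0.1857, 0.2212]
ee_rot: [[-0.091, -0.996, -0.003], [-0.996, 0.091, 0.0], [-0.0, 0.003, -1.0]]
wrist_force: [0.0, -0.9, -1.1]
gripper_width: 0.801
```

```bash
python3 -m jog '{"delta_pos":[[1.5,1.5,-20],[0,0,-25],[0,0,-25],[0,0,-25],[0,0,-20],[0,0,-10],[0,0,-4],[0,0,0],[0,0,0]],"rot":[[0,0,0],[0,0,0],[0,0,0],[0,0,0],[0,0,0],[0,0,0],[0,0,0],[0,0,0],[0,0,0]],"grip":[80,80,80,80,80,80,80,80,80]}'
python3 - <<'E'
from h import *
s=vision.capture("scene");cv2.imwrite("pics/e.png",cv2.resize(s["frame"][110:250,140:300],None,fx=3.5,fy=3.5)[:,:,::-1])
E
```

```text
time_s: 22.2
tcp_pos: [0.6425, -0.1829, 0.0951]
ee_rot: [[-0.089, -0.996, 0.002], [-0.996, 0.089, -0.0], [0.0, -0.002, -1.0]]
wrist_force: [0.2, 0.9, 0.0]
gripper_width: 0.803
```

View pics/e.png

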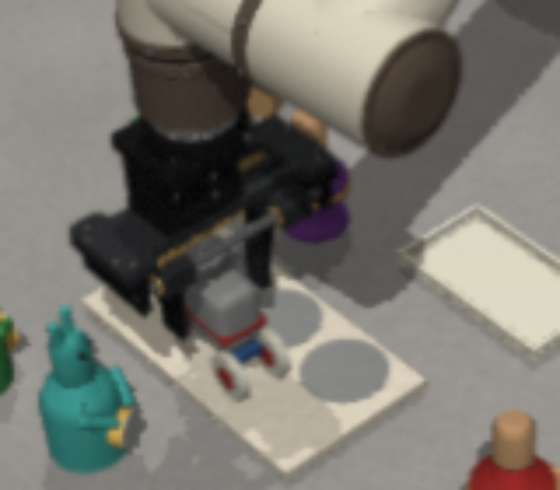

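The fingers stand on both sides of the elephant's torso at about (180,310) and (260,255), clear of the teal rabbit and the purple top. I'll go 2 mm lower, then close and lift a little.

```bash
python3 -m jog '{"delta_pos":[[-1,0,-2],[0,0,0],[0,0,0],[0,0,0],[0,0,0],[0,0,0],[0,0,0],[0,0,0],[0,0,0]],"rot":[[0,0,0],[0,0,0],[0,0,0],[0,0,0],[0,0,0],[0,0,0],[0,0,0],[0,0,0],[0,0,0]],"grip":[80,0,0,0,0,0,0,0,0]}'
python3 -m jog '{"delta_pos":[[0,0,5],[0,0,10],[0,0,0],[0,0,0]],"rot":[[0,0,0],[0,0,0],[0,0,0],[0,0,0]],"grip":[0,0,0,0]}'
```

```text
time_s: 23.0
tcp_pos: [0.6407, -0.1832, 0.0921]
ee_rot: [[-0.09, -0.996, 0.0], [-0.996, 0.09, -0.0], [0.0, -0.0, -1.0]]
wrist_force: [-0.2, -1.2, 1.0]
gripper_width: 0.465
time_s: 23.33
tcp_pos: [0.6413, -0.1832, 0.1082]
ee_rot: [[-0.09, -0.996, 0.002], [-0.996, 0.09, -0.0], [-0.0, -0.002, -1.0]]
wrist_force: [0.4, 0.4, -1.8]
gripper_width: 0.462
```

```bash
python3 -m jog '{"delta_pos":[[0,0,20],[0,0,25],[0,0,15],[-10,5,0],[-25,11,0],[-30,14,0],[-30,14,0],[-30,14,0],[-30,14,0],[-30,14,0]],"rot":[[0,0,0],[0,0,0],[0,0,0],[0,0,0],[0,0,0],[0,0,0],[0,0,0],[0,0,0],[0,0,0],[0,0,0]],"grip":[0,0,0,0,0,0,0,0,0,0]}'
python3 -m jog '{"delta_pos":[[-20,9,0],[-10,5,0],[-3,0,-20],[0,0,-15],[0,0,0],[0,0,0],[0,0,0]],"rot":[[0,0,0],[0,0,0],[0,0,0],[0,0,0],[0,0,0],[0,0,0],[0,0,0]],"grip":[0,0,0,0,0,0,0]}'
python3 - <<'E'
from h import *
t=vision.capture("top");s=vision.capture("scene")
im=cv2.hconcat([cv2.resize(t["frame"][225:305,260:360],(400,320),interpolation=2),cv2.resize(s["frame"][135:235,230:330],(400,320),interpolation=2)])
cv2.imwrite("pics/f.png",im[:,:,::-1])
# tray floor in scene: expected outline
H=hsv(s)
a=np.radians(84.5);u=np.array([np.cos(a),np.sin(a)]);v=np.array([-u[1],u[0]])
P=[np.r_[np.array([.4232,-.0877])+i*.08*u+j*.045*v,.014] for i,j in((1,1),(1,-1),(-1,-1),(-1,1))]
print("top",proj(t,P).round(1).tolist(),"scene",proj(s,P).round(1).tolist())
E
```

```text
time_s: 24.17
tcp_pos: [0.4539, -0.0967, 0.1669]
ee_rot: [[-0.091, -0.996, -0.0], [-0.996, 0.091, 0.0], [-0.0, 0.0, -1.0]]
wrist_force: [0.6, -0.0, -1.6]
gripper_width: 0.458
time_s: 24.75
tcp_pos: [0.4238, -0.0832, 0.1327]
ee_rot: [[-0.09, -0.996, 0.001], [-0.996, 0.09, -0.0], [0.0, -0.001, -1.0]]
wrist_force: [-0.2, 0.8, -0.7]
gripper_width: 0.457
top [[282.4, 279.1], [284.6, 247.8], [339.5, 251.5], [338.0, 282.9]] scene [[314.9, 193.9], [292.0, 209.3], [252.9, 181.1], [275.7, 167.2]]
```

View pics/f.png

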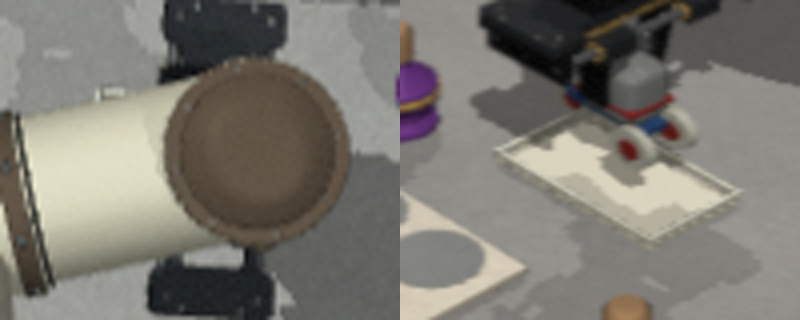

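The tray corners at crop (740,190), (655,238) and (497,150) match my predicted outline within about 1 px. The elephant hangs upright over the tray. Now I lower it.

```bash
python3 -m jog '{"delta_pos":[[0,0,-15],[0,0,-15],[0,0,-8],[0,0,-4],[0,0,-2],[0,0,-2],[0,0,-1.5],[0,0,0],[0,0,0]],"rot":[[0,0,0],[0,0,0],[0,0,0],[0,0,0],[0,0,0],[0,0,0],[0,0,0],[0,0,0],[0,0,0]],"grip":[0,0,0,0,0,0,0,0,0]}'
```

```text
time_s: 25.6
tcp_pos: [0.4229, -0.0831, 0.0849]
ee_rot: [[-0.09, -0.996, 0.001], [-0.996, 0.09, 0.0], [-0.0, -0.001, -1.0]]
wrist_force: [-0.1, 0.0, -1.8]
gripper_width: 0.461
```

```bash
python3 -m jog '{"delta_pos":[[0,0,-1],[0,0,-0.5],[0,0,0],[0,0,0],[0,0,0],[0,0,0],[0,0,0],[0,0,0],[0,0,0],[0,0,0]],"rot":[[0,0,0],[0,0,0],[0,0,0],[0,0,0],[0,0,0],[0,0,0],[0,0,0],[0,0,0],[0,0,0],[0,0,0]],"grip":[0,0,0,0,55,70,80,80,80,80]}'
python3 -m jog '{"delta_pos":[[0,0,15],[0,0,30],[0,0,35],[0,0,35],[0,0,20],[15,13,5],[15,13,0],[15,13,0],[15,13,0],[15,13,0]],"rot":[[0,0,0],[0,0,0],[0,0,0],[0,0,0],[0,0,0],[0,0,7],[0,0,7],[0,0,7],[0,0,7],[0,0,7]],"grip":[80,80,80,80,80,70,70,70,70,70]}'
python3 -m jog '{"delta_pos":[[15,13,0],[15,13,0],[15,13,0],[15,13,0],[15,14,0],[15,14,0],[15,14,0],[15,14,0],[4,0,0],[0,0,0]],"rot":[[0,0,7],[0,0,7],[0,0,7],[0,0,7],[0,0,7],[0,0,7],[0,0,7],[0,0,6],[0,0,0],[0,0,0]],"grip":[70,70,70,70,70,70,70,70,70,70]}'
python3 - <<'E'
from h import *
t=vision.capture("top");s=vision.capture("scene")
im=cv2.hconcat([cv2.resize(t["frame"][225:305,260:360],(400,320),interpolation=2),cv2.resize(s["frame"][135:235,230:330],(400,320),interpolation=2)])
cv2.imwrite("pics/g.png",im[:,:,::-1])
E
```

```text
time_s: 26.43
tcp_pos: [0.4227, -0.0832, 0.083]
ee_rot: [[-0.09, -0.996, -0.0], [-0.996, 0.09, -0.0], [0.0, 0.0, -1.0]]
wrist_force: [0.2, 0.2, -0.9]
gripper_width: 0.778
time_s: 27.27
tcp_pos: [0.4981, -0.0176, 0.223]
ee_rot: [[0.502, -0.865, -0.0], [-0.865, -0.502, 0.0], [-0.0, 0.0, -1.0]]
wrist_force: [-0.9, -0.6, 0.1]
gripper_width: 0.701
time_s: 28.1
tcp_pos: [0.6222, 0.0903, 0.222]
ee_rot: [[0.996, -0.091, -0.001], [-0.091, -0.996, -0.001], [-0.001, 0.001, -1.0]]
wrist_force: [-0.6, 0.3, -1.2]
gripper_width: 0.695
```

View pics/g.png

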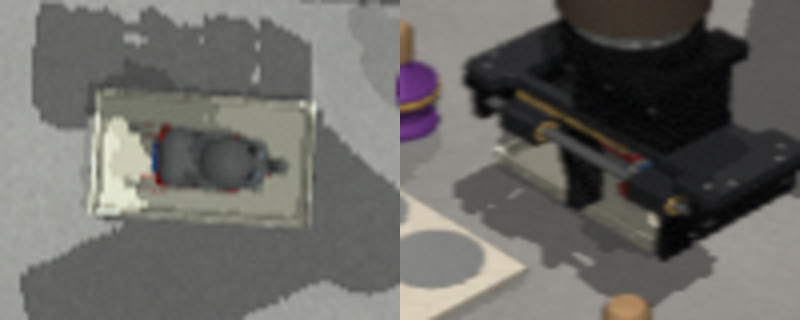

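Run:
```python
from h import *
t=vision.capture("top")
a=np.radians(-5.5);R=np.array([[np.cos(a),-np.sin(a)],[np.sin(a),np.cos(a)]])
c=lambda x,y:(260+x/4,225+y/4)
C=plane(t,[c(100,90),c(313,105),c(308,225),c(93,213)],.014)[:,:2];o=C.mean(0);print("tray corners centre",o)
for n,p,z in[("trunk",(286,164),.072),("torso rear",(157,158),.077),("red frame rear",(150,160),.04)]:
    w=plane(t,[c(*p)],z)[0][:2];print(n,((w-o)@R).round(4))
```

```text
tray corners centre [ 0.4254906  -0.08701197]
trunk [-0.0012 -0.0532]
torso rear [-0.0031  0.0356]
red frame rear [-0.0043  0.0392]
```

The elephant stands in the tray within about 3 mm of the middle on both axes, and lengthwise. Next, the top goes back.

```bash
python3 -m jog '{"delta_pos":[[0,0,-15],[0,0,-25],[0,0,-25],[0,0,-25],[0,0,-15],[0,0,-8],[0,0,0],[0,0,0]],"rot":[[0,0,0],[0,0,0],[0,0,0],[0,0,0],[0,0,0],[0,0,0],[0,0,0],[0,0,0]],"grip":[70,70,70,70,70,70,70,70]}'
python3 -m jog '{"delta_pos":[[0,0,-1],[0,0,0],[0,0,0],[0,0,0],[0,0,0],[0,0,0],[0,0,0],[0,0,0],[0,0,0]],"rot":[[0,0,0],[0,0,0],[0,0,0],[0,0,0],[0,0,0],[0,0,0],[0,0,0],[0,0,0],[0,0,0]],"grip":[70,0,0,0,0,0,0,0,0]}'
```

```text
time_s: 28.92
tcp_pos: [0.6219, 0.0895, 0.1108]
ee_rot: [[0.996, -0.091, 0.001], [-0.091, -0.996, -0.0], [0.001, 0.0, -1.0]]
wrist_force: [0.6, -0.3, 0.9]
gripper_width: 0.701
time_s: 29.67
tcp_pos: [0.6218, 0.0899, 0.1092]
ee_rot: [[0.996, -0.09, 0.0], [-0.09, -0.996, 0.0], [0.0, -0.0, -1.0]]
wrist_force: [-0.1, -0.3, 1.2]
gripper_width: 0.337
```

```bash
python3 -m jog '{"delta_pos":[[0,0,10],[0,0,25],[0,0,25],[0,-10,20],[-4,-25,0],[-4,-35,0],[-4,-35,0],[-4,-35,0],[-4,-35,0],[-4,-35,0]],"rot":[[0,0,0],[0,0,0],[0,0,0],[0,0,0],[0,0,0],[0,0,0],[0,0,0],[0,0,0],[0,0,0],[0,0,0]],"grip":[0,0,0,0,0,0,0,0,0,0]}'
python3 -m jog '{"delta_pos":[[-4,-35,0],[-4,-35,0],[-4,-30,0],[-4,-25,0],[-4,-15,0],[-3,-6,0],[0,0,0],[0,0,-20],[0,0,-25],[0,0,-15]],"rot":[[0,0,0],[0,0,0],[0,0,0],[0,0,0],[0,0,0],[0,0,0],[0,0,0],[0,0,0],[0,0,0],[0,0,0]],"grip":[0,0,0,0,0,0,0,0,0,0]}'
python3 -m jog '{"delta_pos":[[0,0,-5],[0,0,0],[0,0,0],[0,0,0]],"rot":[[0,0,0],[0,0,0],[0,0,0],[0,0,0]],"grip":[0,0,0,0]}'
```

```text
time_s: 30.5
tcp_pos: [0.597, -0.1217, 0.1895]
ee_rot: [[0.996, -0.09, -0.0], [-0.09, -0.996, 0.0], [-0.0, -0.0, -1.0]]
wrist_force: [1.3, 0.3, -0.7]
gripper_width: 0.338
time_s: 31.33
tcp_pos: [0.574, -0.2644, 0.1273]
ee_rot: [[0.996, -0.09, -0.002], [-0.09, -0.996, 0.002], [-0.002, -0.001, -1.0]]
wrist_force: [-0.7, 0.8, -1.3]
gripper_width: 0.331
time_s: 31.67
tcp_pos: [0.5759, -0.2659, 0.1257]
ee_rot: [[0.996, -0.089, 0.003], [-0.089, -0.996, -0.001], [0.003, 0.001, -1.0]]
wrist_force: [-0.4, -0.4, -2.1]
gripper_width: 0.334
```

```bash
python3 -m jog '{"delta_pos":[[0,0,-4],[0,0,-3],[0,0,-2],[0,0,-1],[0,0,0],[0,0,0],[0,0,0],[0,0,0],[0,0,0],[0,0,0]],"rot":[[0,0,0],[0,0,0],[0,0,0],[0,0,0],[0,0,0],[0,0,0],[0,0,0],[0,0,0],[0,0,0],[0,0,0]],"grip":[0,0,0,0,0,0,45,70,70,70]}'
python3 -m jog '{"delta_pos":[[0,0,20],[0,0,30],[0,0,35],[0,0,25],[4,20,0],[4,39,0],[4,39,0],[4,39,0],[4,39,0],[4,39,0]],"rot":[[0,0,0],[0,0,0],[0,0,0],[0,0,0],[0,0,0],[0,0,0],[0,0,0],[0,0,0],[0,0,0],[0,0,0]],"grip":[70,70,70,70,70,70,70,70,70,70]}'
python3 -m jog '{"delta_pos":[[4,39,0],[4,39,0],[4,39,0],[4,39,0],[4,34,0],[2,25,0],[0,15,0],[0,11,0],[0,0,0],[0,0,0]],"rot":[[0,0,0],[0,0,0],[0,0,0],[0,0,0],[0,0,0],[0,0,0],[0,0,0],[0,0,0],[0,0,0],[0,0,0]],"grip":[70,70,70,70,70,70,70,70,70,70]}'
```

```text
time_s: 32.5
tcp_pos: [0.5746, -0.2662, 0.1137]
ee_rot: [[0.996, -0.091, -0.0], [-0.091, -0.996, 0.0], [-0.0, -0.0, -1.0]]
wrist_force: [-0.8, -0.1, -0.2]
gripper_width: 0.551
time_s: 33.33
tcp_pos: [0.5985, -0.0495, 0.2239]
ee_rot: [[0.996, -0.091, -0.0], [-0.091, -0.996, -0.0], [-0.0, 0.0, -1.0]]
wrist_force: [0.3, 0.2, 0.4]
gripper_width: 0.697
time_s: 34.17
tcp_pos: [0.6205, 0.1892, 0.2238]
ee_rot: [[0.996, -0.091, -0.001], [-0.091, -0.996, -0.0], [-0.001, 0.001, -1.0]]
wrist_force: [-0.9, -0.0, -0.3]
gripper_width: 0.697
```

```bash
python3 -m jog '{"delta_pos":[[1,1,-15],[0,0,-25],[0,0,-25],[0,0,-25],[0,0,-15],[0,0,-8],[0,0,-3],[0,0,0],[0,0,0]],"rot":[[0,0,0],[0,0,0],[0,0,0],[0,0,0],[0,0,0],[0,0,0],[0,0,0],[0,0,0],[0,0,0]],"grip":[70,70,70,70,70,70,70,70,70]}'
python3 -m jog '{"delta_pos":[[0,0,0],[0,0,0],[0,0,0],[0,0,0],[0,0,0],[0,0,0],[0,0,0],[0,0,0],[0,0,0]],"rot":[[0,0,0],[0,0,0],[0,0,0],[0,0,0],[0,0,0],[0,0,0],[0,0,0],[0,0,0],[0,0,0]],"grip":[70,0,0,0,0,0,0,0,0]}'
```

```text
time_s: 34.92
tcp_pos: [0.6225, 0.1905, 0.1094]
ee_rot: [[0.996, -0.091, 0.002], [-0.091, -0.996, 0.001], [0.002, -0.001, -1.0]]
wrist_force: [0.3, 0.1, 0.5]
gripper_width: 0.702
time_s: 35.67
tcp_pos: [0.6217, 0.1908, 0.1081]
ee_rot: [[0.996, -0.09, -0.0], [-0.09, -0.996, -0.0], [0.0, 0.0, -1.0]]
wrist_force: [0.7, 0.1, 0.5]
gripper_width: 0.344
```

```bash
python3 -m jog '{"delta_pos":[[0,0,10],[0,0,25],[0,0,25],[0,-10,20],[-3,-25,0],[-3,-35,0],[-3,-35,0],[-3,-35,0],[-3,-35,0],[-3,-35,0]],"rot":[[0,0,0],[0,0,0],[0,0,0],[0,0,0],[0,0,0],[0,0,0],[0,0,0],[0,0,0],[0,0,0],[0,0,0]],"grip":[0,0,0,0,0,0,0,0,0,0]}'
python3 -m jog '{"delta_pos":[[-4,-35,0],[-4,-35,0],[-4,-35,0],[-4,-30,0],[-4,-20,0],[-1,-12,0],[0,0,0],[0,0,-20],[0,0,-25],[0,0,-15]],"rot":[[0,0,0],[0,0,0],[0,0,0],[0,0,0],[0,0,0],[0,0,0],[0,0,0],[0,0,0],[0,0,0],[0,0,0]],"grip":[0,0,0,0,0,0,0,0,0,0]}'
python3 -m jog '{"delta_pos":[[0,0,-5],[0,0,0],[0,0,0],[0,0,0]],"rot":[[0,0,0],[0,0,0],[0,0,0],[0,0,0]],"grip":[0,0,0,0]}'
```

```text
time_s: 36.5
tcp_pos: [0.6031, -0.0206, 0.1886]
ee_rot: [[0.996, -0.09, 0.0], [-0.09, -0.996, 0.0], [0.0, -0.0, -1.0]]
wrist_force: [0.1, -0.1, -2.0]
gripper_width: 0.345
time_s: 37.33
tcp_pos: [0.582, -0.1848, 0.1263]
ee_rot: [[0.996, -0.09, -0.002], [-0.09, -0.996, 0.001], [-0.002, -0.001, -1.0]]
wrist_force: [-0.7, 0.5, -1.3]
gripper_width: 0.343
time_s: 37.67
tcp_pos: [0.5839, -0.1858, 0.1246]
ee_rot: [[0.996, -0.089, 0.003], [-0.089, -0.996, -0.001], [0.003, 0.0, -1.0]]
wrist_force: [0.4, -0.1, -0.3]
gripper_width: 0.345
```

```bash
python3 -m jog '{"delta_pos":[[-1,0,-4],[0,0,-3],[0,0,-2],[0,0,-0.5],[0,0,0],[0,0,0],[0,0,0],[0,0,0],[0,0,0],[0,0,0]],"rot":[[0,0,0],[0,0,0],[0,0,0],[0,0,0],[0,0,0],[0,0,0],[0,0,0],[0,0,0],[0,0,0],[0,0,0]],"grip":[0,0,0,0,0,0,45,70,70,70]}'
python3 -m jog '{"delta_pos":[[0,0,20],[0,0,30],[0,0,35],[0,0,25],[3,20,0],[3,39,0],[3,39,0],[3,39,0],[3,39,0],[3,39,0]],"rot":[[0,0,0],[0,0,0],[0,0,0],[0,0,0],[0,0,0],[0,0,0],[0,0,0],[0,0,0],[0,0,0],[0,0,0]],"grip":[70,70,70,70,70,70,70,70,70,70]}'
python3 -m jog '{"delta_pos":[[4,39,0],[4,39,0],[4,39,0],[4,39,0],[4,39,0],[2,30,0],[0,20,0],[0,16,0],[0,0,0],[0,0,0]],"rot":[[0,0,0],[0,0,0],[0,0,0],[0,0,0],[0,0,0],[0,0,0],[0,0,0],[0,0,0],[0,0,0],[0,0,0]],"grip":[70,70,70,70,70,70,70,70,70,70]}'
```

```text
time_s: 38.5
tcp_pos: [0.5817, -0.1862, 0.1135]
ee_rot: [[0.996, -0.09, 0.0], [-0.09, -0.996, -0.0], [0.0, 0.0, -1.0]]
wrist_force: [0.1, 0.3, 0.2]
gripper_width: 0.566
time_s: 39.33
tcp_pos: [0.5995, 0.0306, 0.2237]
ee_rot: [[0.996, -0.091, 0.0], [-0.091, -0.996, 0.0], [0.0, -0.0, -1.0]]
wrist_force: [0.8, -0.2, -0.4]
gripper_width: 0.696
time_s: 40.17
tcp_pos: [0.6214, 0.2898, 0.2232]
ee_rot: [[0.996, -0.09, -0.001], [-0.09, -0.996, -0.001], [-0.001, 0.001, -1.0]]
wrist_force: [0.8, -0.2, -0.1]
gripper_width: 0.7
```

```bash
python3 -m jog '{"delta_pos":[[0,0,-15],[0,0,-25],[0,0,-25],[0,0,-25],[0,0,-15],[0,0,-8],[0,0,-3],[0,0,0],[0,0,0]],"rot":[[0,0,0],[0,0,0],[0,0,0],[0,0,0],[0,0,0],[0,0,0],[0,0,0],[0,0,0],[0,0,0]],"grip":[70,70,70,70,70,70,70,70,70]}'
python3 -m jog '{"delta_pos":[[0,0,0],[0,0,0],[0,0,0],[0,0,0],[0,0,0],[0,0,0],[0,0,0],[0,0,0],[0,0,0]],"rot":[[0,0,0],[0,0,0],[0,0,0],[0,0,0],[0,0,0],[0,0,0],[0,0,0],[0,0,0],[0,0,0]],"grip":[70,0,0,0,0,0,0,0,0]}'
```

```text
time_s: 40.92
tcp_pos: [0.6225, 0.2896, 0.109]
ee_rot: [[0.996, -0.091, 0.002], [-0.091, -0.996, 0.001], [0.002, -0.001, -1.0]]
wrist_force: [-0.6, 0.7, 0.0]
gripper_width: 0.701
time_s: 41.67
tcp_pos: [0.6217, 0.2898, 0.1076]
ee_rot: [[0.996, -0.09, -0.0], [-0.09, -0.996, -0.0], [-0.0, 0.0, -1.0]]
wrist_force: [0.2, -0.7, -0.1]
gripper_width: 0.344
```

```bash
python3 -m jog '{"delta_pos":[[0,0,10],[0,0,25],[0,0,25],[0,-10,20],[-2,-25,0],[-2,-35,0],[-3,-35,0],[-3,-35,0],[-3,-35,0],[-3,-35,0]],"rot":[[0,0,0],[0,0,0],[0,0,0],[0,0,0],[0,0,0],[0,0,0],[0,0,0],[0,0,0],[0,0,0],[0,0,0]],"grip":[0,0,0,0,0,0,0,0,0,0]}'
python3 -m jog '{"delta_pos":[[-3,-35,0],[-3,-35,0],[-3,-35,0],[-3,-35,0],[-3,-25,0],[0,-15,0],[0,-6,0],[0,0,0],[0,0,-20],[0,0,-25]],"rot":[[0,0,0],[0,0,0],[0,0,0],[0,0,0],[0,0,0],[0,0,0],[0,0,0],[0,0,0],[0,0,0],[0,0,0]],"grip":[0,0,0,0,0,0,0,0,0,0]}'
python3 -m jog '{"delta_pos":[[0,0,-15],[0,0,-5],[0,0,0],[0,0,0],[0,0,0]],"rot":[[0,0,0],[0,0,0],[0,0,0],[0,0,0],[0,0,0]],"grip":[0,0,0,0,0]}'
```

```text
time_s: 42.5
tcp_pos: [0.6052, 0.0783, 0.1881]
ee_rot: [[0.996, -0.09, 0.0], [-0.09, -0.996, 0.0], [0.0, -0.0, -1.0]]
wrist_force: [0.9, 0.1, -1.0]
gripper_width: 0.346
time_s: 43.33
tcp_pos: [0.5928, -0.1052, 0.1448]
ee_rot: [[0.996, -0.089, 0.007], [-0.089, -0.996, 0.0], [0.007, -0.001, -1.0]]
wrist_force: [-0.3, -0.8, -1.9]
gripper_width: 0.348
time_s: 43.75
tcp_pos: [0.5919, -0.1056, 0.124]
ee_rot: [[0.996, -0.089, 0.003], [-0.089, -0.996, -0.0], [0.003, -0.0, -1.0]]
wrist_force: [-0.2, 0.8, -0.9]
gripper_width: 0.347
```

```bash
python3 -m jog '{"delta_pos":[[0,0,-4],[0,0,-3],[0,0,-2],[0,0,-0.5],[0,0,0],[0,0,0],[0,0,0],[0,0,0],[0,0,0],[0,0,0]],"rot":[[0,0,0],[0,0,0],[0,0,0],[0,0,0],[0,0,0],[0,0,0],[0,0,0],[0,0,0],[0,0,0],[0,0,0]],"grip":[0,0,0,0,0,0,45,70,70,70]}'
python3 -m jog '{"delta_pos":[[0,0,20],[0,0,30],[0,0,35],[0,0,35],[0,30,0],[0,39,0],[0,39,0],[0,39,0],[0,39,0],[0,39,0]],"rot":[[0,0,0],[0,0,0],[0,0,0],[0,0,0],[0,0,0],[0,0,0],[0,0,0],[0,0,0],[0,0,0],[0,0,0]],"grip":[70,70,70,70,70,70,70,70,70,70]}'
python3 -m jog '{"delta_pos":[[-10,39,0],[-10,39,0],[-10,39,0],[-10,39,0],[-10,20,0],[0,0,0],[0,0,0],[0,0,0]],"rot":[[0,0,0],[0,0,0],[0,0,0],[0,0,0],[0,0,0],[0,0,0],[0,0,0],[0,0,0]],"grip":[70,70,70,70,70,70,70,70]}'
python3 - <<'E'
from h import *
t=vision.capture("top");s=vision.capture("scene")
im=cv2.vconcat([cv2.resize(t["frame"][170:230,290:395],(525,300),interpolation=2),cv2.resize(s["frame"][140:240,160:335],(525,300),interpolation=2)])
cv2.imwrite("pics/i.png",im[:,:,::-1])
E
```

```text
time_s: 44.58
tcp_pos: [0.5907, -0.1062, 0.1129]
ee_rot: [[0.996, -0.091, -0.0], [-0.091, -0.996, -0.0], [-0.0, 0.0, -1.0]]
wrist_force: [0.7, -0.8, -0.0]
gripper_width: 0.567
time_s: 45.42
tcp_pos: [0.5904, 0.1206, 0.2331]
ee_rot: [[0.996, -0.091, 0.0], [-0.091, -0.996, 0.0], [0.0, -0.0, -1.0]]
wrist_force: [0.8, -0.1, 1.3]
gripper_width: 0.697
time_s: 46.08
tcp_pos: [0.5407, 0.2944, 0.2329]
ee_rot: [[0.996, -0.09, -0.0], [-0.09, -0.996, -0.0], [-0.0, 0.0, -1.0]]
wrist_force: [-0.0, -0.2, 0.9]
gripper_width: 0.7
```

View pics/i.png

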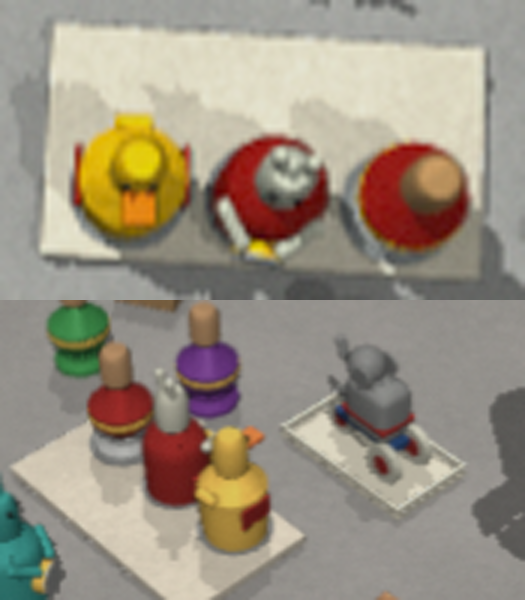

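The three heads sit at the same crop pixels as at the start: duck (140,158), rabbit (288,170) and top (436,183). All are upright, and the elephant stands in the tray.

```bash
python3 -c "
from station import finish_job
print(finish_job())"
```

```text
the job is handed in; nothing more can be done
None
```

The job is handed in at about 46 s of robot time, against the 147 s limit; `finish_job` gives no verdict. I set the duck, rabbit and red top upright on the cork board, moved the elephant into the tray, then put the three toys back on their spots.

- **Toys:** in the last top view, the duck, rabbit and top heads appear at the same pixels as before the job, within about 1 px (roughly 3 mm). All three look upright and released.
- **Elephant:** it stands upright and lengthwise in the tray. I measured it about 1–3 mm from the middle, against the 15 mm allowed. My two measurements of the tray's middle differed by about 2 mm.
- **Bystanders:** the path stayed clear of the bus, jar and box. I did not measure them again afterwards.

No check failed or disagreed beyond these few millimetres. The arm ended open and clear of everything, over the board side.

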